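# Bring out the amber colour tray

## Robot

A 6-joint arm with a two-finger parallel gripper is mounted at the origin on the work surface. World frame = base frame: x ahead of the robot, y to its left, z up, the work surface at z = 0. Lengths are in m, angles in rad, forces in N, time in s.
With the tool pointing down it reaches from about 0.425 to 0.925 m from the base axis. Payload 12.5 kg.
Tool frame: the origin (TCP) lies at the very end of the fingers, on their centre line; the grasp point (between the pads) lies 19 mm behind it (ctrl.tcp_to_grasp is the distance from the TCP to the grasp point, in m); z points along the fingers, x is the direction in which the jaws open and shut, and the axes are right-handed (so a half turn about z gives the same grasp; the last joint's range is limited). The gripper opens to 85 mm and grips with 20 to 120 N. Pads are 22 mm wide; open, the fingers measure 114 mm over their backs; the gripper's body (76 mm by 85 mm) begins 54 mm behind the grasp point. The pads swing forward as they close: fully open they stand 13 mm farther back than shut.
Start: joints at [-0.106, 0.491, 1.559, -0, 1.092, -0.106], TCP at [0.625, 0, 0.231] pointing down, gripper open.
Joint ranges: [-3.1, 3.1], [-0.84, 2.19], [0.05, 2.79], [-1.13, 4.28], [0.06, 2.93], [-2.69, 2.69]. Speed limits (rad/s): [2.22, 2.22, 2.79, 3.14, 3.14, 3.14].

## Interface

Orientations are given as a rotation vector (axis times angle).
In Python, from bench import ctrl gives the robot as it stands.
- The arm moves only by the tool move_arm, never from a script. Its argument "deltas" is a list of rows, each a list of 7 numbers: the shift along the tool's x, y, z in m, then the turn, a rotation vector about the tool's x, y, z in degrees, then the finger opening in m, from 0 to 0.0854. A call has 1 to 8 rows; each row is the pose to reach, as a shift and turn from the pose measured when the call began, along the tool's axes at that moment; what a row does not reach only later rows make up. A row lasts 1/10 s, in which the tool goes at most 50 mm and 8.59 degrees, less where a joint would pass 70% of its speed; a pose out of reach is approached as far as the arm can. A call with a gripper value outside its range is refused whole. The fingers move at their own pace and stop on an object; "newtons" is the grip in N (left out, the last holds). Time passes only in rows, so rows that repeat a pose let the fingers close. It gives the time, the measured TCP pose, the force and the opening at its end, in the units of the state.
- ctrl.read_state(): the state, without advancing time (a new reading comes with each control period).
- ctrl.capture(name): name is "scene" or "side" or "wrist"; returns a dict with "image" (420x560x3 uint8, blue, green, red), "fx", "fy", "cx", "cy" (pixels), "pose" (4x4, takes a point from camera to world coordinates). Camera axes: x right, y down, z forward; pixel columns grow to the right and rows downward; lengths in m; the calibration is good to about 2 mm. The wrist camera is an equidistant fisheye: a pixel r from the principal point sees the ray r / f radians off the axis. A picture is of the moment at which its call begins. There is no depth.
- ctrl.sign_off(): hands the job in, once; it reports no verdict.
The state is a dict: "t": time; "joint_pos": joint angles; "qvel": joint speeds; "tau": joint torques, N m; "eef_pos": TCP position; "tool_rot": TCP orientation; "ft_force": force on the tool from outside, world axes, zero at the start; "torque": the same for the moment, N m; "grip_width": opening from 0.0 (shut) to 1.0 (fully open).
Only numpy, scipy, OpenCV 4.12 (cv2) and the standard library are available. Lean on these libraries where they do the work, as an engineer would, in place of code of your own. Each camera call takes 0.05 s, during which the arm holds its last target.

## Task

Only one colour tray may stand open at the glass bench. First push the open blue tray fully home; then reach down behind the front lip of the amber tray with a fingertip, hook it, and draw that tray out along its rail all the way to its stop, with the little glass still standing on it. Don't pinch either tray's lip, leave the green tray shut and the other things where they are, and neither lift nor tip the little glass.

Things in the scene. Friction and masses are not known exactly. Their poses are not given: they have to be found in the camera images.
- rack: fixed plywood base board, 310 x 360 x 12 mm, carrying three metal bays side by side (116 mm apart, order varies), each with one sliding tray. Origin: centre of the board's underside. +x runs along the rails, into the rack, away from the robot; trays draw out towards -x. Tray floors lie 23 mm and lip tops 59 mm above the table
- amber_bay: the fixed bay of the amber tray, 300 x 112 mm (the blue and green ones are alike), with a grey roof 210 mm long over its rear, top 74 mm above the table. With a tray home, 78 mm of its floor lies open from above between the lip's inner face and the roof's front edge. Origin: centre of its underside; axes as the rack
- amber_tray (a joint): how far the amber tray is drawn out along its rail, m: 0 = fully home, 0.12 = fully out against its stop. Starts between 0 and 0.015. The tray stays where it is left; sliding it takes about 2 N, a little more when fast; tray mass about 0.4 kg
- blue_tray (a joint): how far the blue tray is drawn out along its rail, m: 0 = fully home, 0.12 = fully out against its stop. Starts between 0.05 and 0.10. The tray stays where it is left; sliding it takes about 2 N, a little more when fast; tray mass about 0.4 kg
- green_tray (a joint): how far the green tray is drawn out along its rail, m: 0 = fully home, 0.12 = fully out against its stop. Starts at 0 and must stay there. The tray stays where it is left; sliding it takes about 2 N, a little more when fast; tray mass about 0.4 kg
- amber_lip_mid (a point): centre of the inner face of the amber (orange) lip, 41 mm above the table, 18 mm below the lip's top and 18 mm above the tray floor; moves with the tray, axes as the rack. The lip stands upright across the tray's front, 96 mm wide, 36 mm tall, 12 mm thick (outer and inner half 6 mm each)
- blue_front_mid (a point): centre of the outer face of the blue lip (the face towards the robot), 41 mm above the table, 18 mm below the lip's top; moves with the tray, axes as the rack. The lip stands upright across the tray's front, 96 mm wide, 36 mm tall, 12 mm thick (outer and inner half 6 mm each)
- small_glass: loose amber glass tumbler, 44 mm wide, 40 mm tall, about 70 g, standing on the amber tray under the roof, at least 85 mm behind the inner face of the lip, behind a 6 mm high rib across the tray; origin: centre of its underside, z along its axis
- blue_tumbler: loose bystander: blue tumbler, 72 mm wide, 95 mm tall, left of the rack; origin under its centre
- orange_tumbler: loose bystander: orange tumbler, 70 mm wide, 88 mm tall, right of the rack; origin under its centre
- paperweight: loose bystander: green glass paperweight, 56 mm wide, 35 mm tall, on the roof of the green tray's bay; origin under its centre
- jar: loose bystander: amber jar, 64 mm wide, 85 mm tall, right side of the table; origin under its centre
- paddle: loose bystander: flat cork paddle with a wooden handle, 225 x 70 x 14 mm, left side of the table; origin on its underside near the middle
- brush: loose bystander: brush lying on the right side of the table

How it is judged:
By the outcome, as a careful person would: the job done as asked, in the order asked, and still so for the second after the job is handed in, with the robot touching nothing.
It also fails if it takes over 43 s, if anything falls off the work surface, if the arm or the gripper's body presses on something with over 40 N, if the wrist force passes 120 N, or if a joint passes its speed limit or range.

## Working session

There is one attempt and no reset: what is moved stays moved. The work goes in short steps, Python scripts to look and compute and a tool call to move; the robot and the scene stay as the last step left them, time stands still between calls to the robot, and variables do not carry over. Pictures are saved under pics/ and viewed, and the job is handed in when it is done.

Besides the shell and the picture viewer there is one more tool, called after "Emit:" as a command line: name --pt "numbers of a row" for each row, then --argument value for the rest. move_arm: Moves the arm, as the interface text tells. Its arguments: {"type":"object","properties":{"deltas":{"type":"array","items":{"type":"array","items":{"type":"number"}}},"newtons":{"type":"number"}},"required":["deltas"]}

```bash
mkdir -p pics; cat > h.py <<'E'
from bench import ctrl
import numpy as np, cv2
def snap(n,f):
    c=ctrl.capture(n); cv2.imwrite('pics/'+f,c['image']); np.savez('pics/'+f[:-4]+'.npz',**{k:v for k,v in c.items() if k!='name'}); return c
def load(f): return dict(np.load('pics/'+f+'.npz',allow_pickle=True))
def ray(c,u,v):
    d=np.array([(u-c['cx'])/c['fx'],(v-c['cy'])/c['fy'],1.]); P=c['pose']; return P[:3,3],P[:3,:3]@d
def onz(c,u,v,z):
    o,d=ray(c,u,v); return o+d*(z-o[2])/d[2]
def proj(c,p):
    P=c['pose']; q=P[:3,:3].T@(np.asarray(p)-P[:3,3]); return np.array([c['fx']*q[0]/q[2]+c['cx'],c['fy']*q[1]/q[2]+c['cy']])
E
python3 - <<'E'
from h import *
for n in ('scene','side','wrist'):
    c=snap(n,n+'0.png'); print(n,c['fx'],c['cx'],c['cy'],c['pose'].round(3).tolist())
print(ctrl.read_state())
E
```

```text
scene 474.36585155825685 273.9364033974471 215.29912712889526 [[-0.628, 0.422, -0.655, 1.756], [0.779, 0.335, -0.53, 0.905], [-0.004, -0.842, -0.539, 1.011], [0.0, 0.0, 0.0, 1.0]]
side 400.45995296361787 279.28695310793955 212.25425879654568 [[-0.969, -0.178, 0.17, 0.362], [-0.246, 0.738, -0.628, 0.8], [-0.013, -0.651, -0.759, 1.094], [0.0, 0.0, 0.0, 1.0]]
wrist 325.19226210127806 280.80436422537434 209.03402727396627 [[1.0, 0.001, -0.002, 0.626], [0.0, -0.947, -0.32, 0.082], [-0.002, 0.32, -0.947, 0.373], [0.0, 0.0, 0.0, 1.0]]
{'t': 0.15, 'joint_pos': array([-1.05601114e-01,  4.91445914e-01,  1.55931551e+00,  5.92873037e-06,
        1.09168148e+00, -1.05604193e-01]), 'qvel': array([ 8.27912099e-04, -2.39261316e-03, -1.90297454e-03, -1.42215940e-03,
        4.76053461e-05,  9.54044434e-05]), 'tau': array([ 2.22927323e-03, -6.18710160e+01, -2.61691117e+01, -6.12520193e-05,
        3.21192107e-03,  1.30420885e-04]), 'eef_pos': array([6.24839813e-01, 4.03563519e-05, 2.30844473e-01]), 'tool_rot': array([-3.14149752e+00, -5.40684579e-07,  1.32721842e-03]), 'ft_force': array([0.1125562 , 0.21252757, 0.77593192]), 'torque': array([-0.00432379, -0.03018534,  0.01511545]), 'grip_width': 0.9998661114180122}
```

View pics/scene0.png

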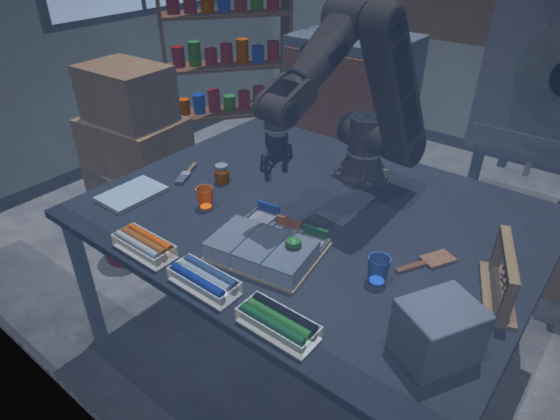

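View pics/side0.png

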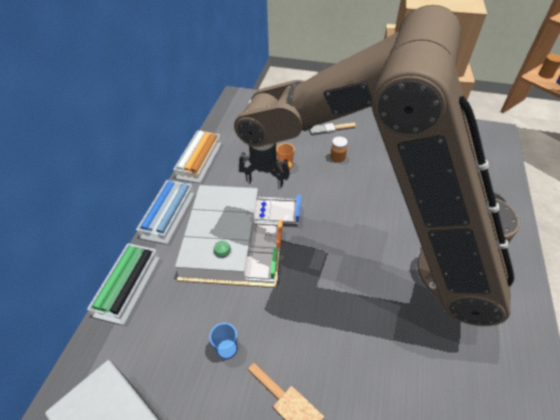

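View pics/wrist0.png

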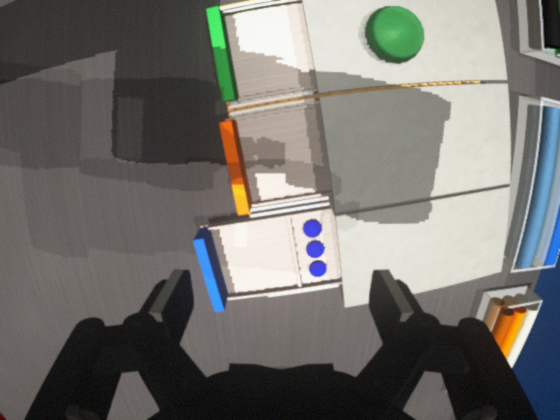

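The wrist view shows the lips left to right: green (y+), amber (middle) and blue (y-, drawn out, with three blue dots inside). I'll zoom in on the lips to measure them.

```bash
python3 - <<'E'
from h import *
a=cv2.imread('pics/wrist0.png')[100:320,180:350]; cv2.imwrite('pics/w0z.png',cv2.resize(a,None,fx=2.7,fy=2.7,interpolation=cv2.INTER_CUBIC))
a=cv2.imread('pics/side0.png')[180:290,170:310]; cv2.imwrite('pics/s0z.png',cv2.resize(a,None,fx=5,fy=5,interpolation=cv2.INTER_CUBIC))
E
```

```text
(no output)
```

View pics/w0z.png

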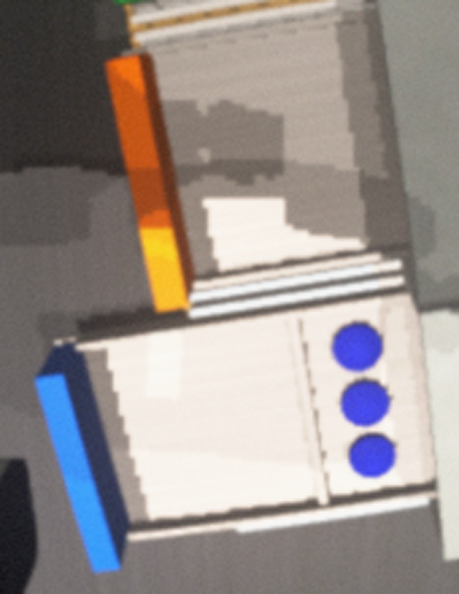

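View pics/s0z.png

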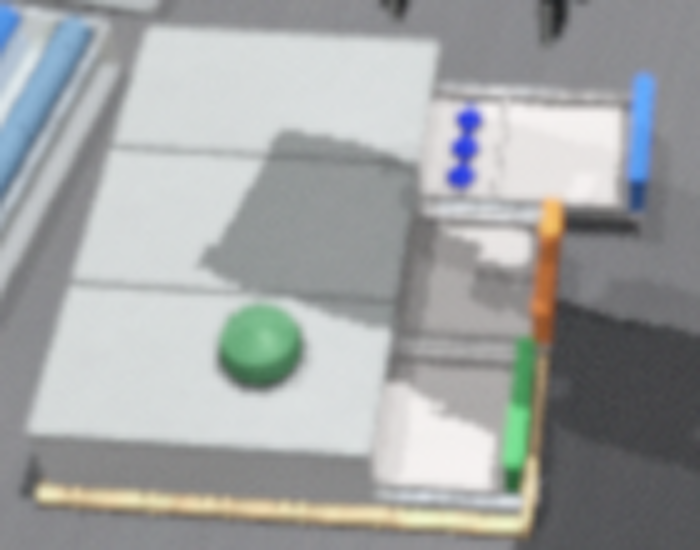

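```bash
cat >> h.py <<'E'
def wray(c,u,v):
    x,y=(u-c['cx']),(v-c['cy']); r=np.hypot(x,y); th=r/c['fx']
    d=np.array([np.sin(th)*x/r,np.sin(th)*y/r,np.cos(th)]); P=c['pose']; return P[:3,3],P[:3,:3]@d
def wz(c,u,v,z):
    o,d=wray(c,u,v); return o+d*(z-o[2])/d[2]
def wproj(c,p):
    P=c['pose']; q=P[:3,:3].T@(np.asarray(p)-P[:3,3]); th=np.arctan2(np.hypot(q[0],q[1]),q[2]); s=c['fx']*th/np.hypot(q[0],q[1]); return np.array([q[0]*s+c['cx'],q[1]*s+c['cy']])
E
python3 - <<'E'
from h import *
c=load('wrist0');s=load('side0')
for nm,pts in dict(blue=[(37,380),(64,374),(121,563),(95,571)],amber=[(106,63),(150,55),(190,305),(157,310)]).items():
    for p in pts: print(nm,p,wz(c,180+p[0]/2.7,100+p[1]/2.7,.059).round(4))
print('roof front', wz(c,303,0,.074),wz(c,343,305,.074),wz(c,319,95,.074),wz(c,334,214,.074))
for nm,pts in dict(blue=[(635,78),(655,78),(645,180),(630,180)],amber=[(542,203),(562,203),(552,305),(533,305)],green=[(518,340),(535,340),(524,455),(506,455)]).items():
    for p in pts: print('side',nm,p,onz(s,170+p[0]/5,180+p[1]/5,.059).round(4))
E
```

```text
blue (37, 380) [ 0.5311 -0.0601  0.059 ]
blue (64, 374) [ 0.5426 -0.0573  0.059 ]
blue (121, 563) [ 0.5588 -0.1489  0.059 ]
blue (95, 571) [ 0.5466 -0.154   0.059 ]
amber (106, 63) [0.566  0.0637 0.059 ]
amber (150, 55) [0.5821 0.0661 0.059 ]
amber (190, 305) [ 0.5943 -0.028   0.059 ]
amber (157, 310) [ 0.5816 -0.0301  0.059 ]
roof front [0.64561138 0.18055791 0.074     ] [ 0.69576999 -0.13296999  0.074     ] [0.66010175 0.09013482 0.074     ] [ 0.67788114 -0.02382242  0.074     ]
side blue (635, 78) [ 0.552  -0.1461  0.059 ]
side blue (655, 78) [ 0.5383 -0.1494  0.059 ]
side blue (645, 180) [ 0.5249 -0.0559  0.059 ]
side blue (630, 180) [ 0.5348 -0.0536  0.059 ]
side amber (542, 203) [ 0.5875 -0.0201  0.059 ]
side amber (562, 203) [ 0.5745 -0.0233  0.059 ]
side amber (552, 305) [0.5603 0.0604 0.059 ]
side amber (533, 305) [0.5722 0.0633 0.059 ]
side green (518, 340) [0.5745 0.0921 0.059 ]
side green (535, 340) [0.5641 0.0896 0.059 ]
side green (524, 455) [0.5493 0.1736 0.059 ]
side green (506, 455) [0.5599 0.1761 0.059 ]
```

Emit:
move_arm --pt "-0.03 0.025 0.02 0 0 8 0" --pt "-0.06 0.05 0.045 0 0 16 0" --pt "-0.09 0.075 0.07 0 0 24 0" --pt "-0.11 0.095 0.09 0 0 32 0" --pt "-0.125 0.107 0.1 0 0 40 0" --pt "-0.134 0.112 0.111 0 0 48 0" --pt "-0.134 0.112 0.111 0 0 56 0" --pt "-0.134 0.112 0.111 0 0 64 0" --newtons 40

```text
t: 0.95
eef_pos: [0.4903, -0.1122, 0.1196]
tool_rot: [2.658, -1.673, -0.003]
ft_force: [0.1, 1.0, -0.7]
grip_width: -0.002
```

Emit:
move_arm --pt "0 0 0 0 0 8 0" --pt "0 0 0 0 0 16.5 0" --pt "0 0 0 0 0 16.5 0" --pt "0 0 0 0 0 16.5 0"

```text
t: 1.35
eef_pos: [0.4903, -0.1122, 0.1195]
tool_rot: [2.395, -2.032, -0.003]
ft_force: [-0.4, -0.2, 0.1]
grip_width: -0.002
```

```bash
python3 - <<'E'
from h import *
for n in ('side','wrist'): snap(n,n+'1.png')
a=cv2.imread('pics/side1.png')[150:300,170:390]; cv2.imwrite('pics/s1z.png',cv2.resize(a,None,fx=3.6,fy=3.6,interpolation=cv2.INTER_CUBIC))
s=ctrl.read_state();print(s['t'],s['eef_pos'],s['tool_rot'],s['ft_force'],s['grip_width'])
from scipy.spatial.transform import Rotation as R
print(R.from_rotvec(s['tool_rot']).as_matrix().round(4))
E
```

```text
1.45 [ 0.49033324 -0.11218665  0.11952704] [ 2.39404686 -2.03294533 -0.00265597] [-0.39776255  0.1046872  -0.59023837] -0.0006257854846522706
[[ 1.621e-01 -9.868e-01 -1.800e-03]
 [-9.868e-01 -1.621e-01  5.000e-04]
 [-7.000e-04  1.700e-03 -1.000e+00]]
```

View pics/s1z.png

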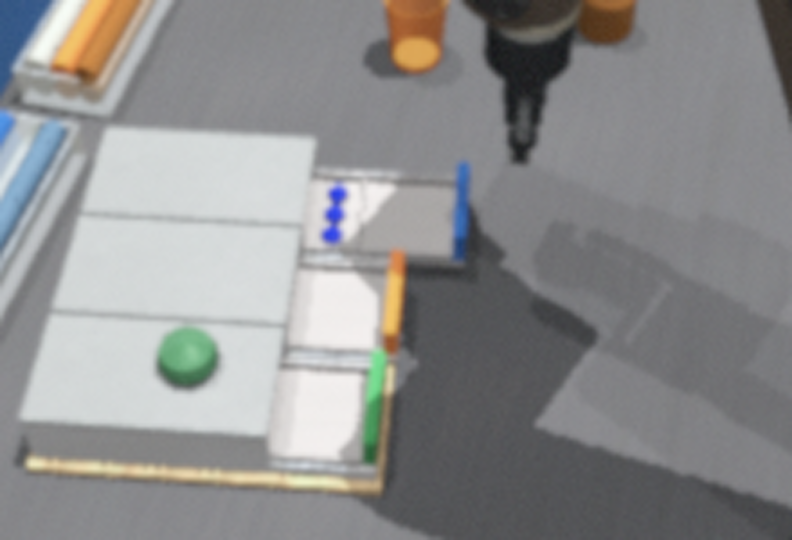

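View pics/wrist1.png

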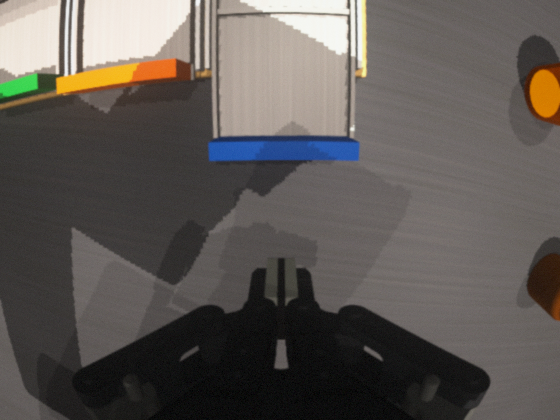

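Side view: the fingers are shut and hang in front of the blue lip at about (520,160) in the zoom. Wrist view: the blue lip spans columns 209–358, level and centred on the fingers (column 281), so the alignment is good. Next I'll descend and push.

```bash
python3 - <<'E'
from h import *
c=load('wrist1')
for u,v in [(209,160),(283,160),(358,160),(209,139),(283,139)]: print('blue',wz(c,u,v,.059).round(4))
for u,v in [(58,94),(190,79),(58,77),(190,60)]: print('amber',wz(c,u,v,.059).round(4))
E
```

```text
blue [ 0.5302 -0.0594  0.059 ]
blue [ 0.5374 -0.1062  0.059 ]
blue [ 0.5459 -0.1536  0.059 ]
blue [ 0.5437 -0.0578  0.059 ]
blue [ 0.5506 -0.104   0.059 ]
amber [0.5652 0.0623 0.059 ]
amber [ 0.5802 -0.0404  0.059 ]
amber [0.5777 0.0638 0.059 ]
amber [ 0.5923 -0.0385  0.059 ]
```

Emit:
move_arm --pt "0 0 0.03 0 0 0 0" --pt "0 0 0.06 0 0 0 0" --pt "0 0 0.083 0 0 0 0" --pt "0 0 0.083 0 0 0 0" --pt "0 -0.01 0.083 0 0 0 0" --pt "0 -0.018 0.083 0 0 0 0" --pt "0 -0.023 0.083 0 0 0 0" --pt "0 -0.028 0.083 0 0 0 0"

```text
t: 2.25
eef_pos: [0.5188, -0.1076, 0.0373]
tool_rot: [2.395, -2.033, -0.0]
ft_force: [-0.8, 0.8, -0.4]
grip_width: -0.001
```

Emit:
move_arm --pt "0 -0.005 0 0 0 0 0" --pt "0 -0.01 0 0 0 0 0" --pt "0 -0.015 0 0 0 0 0" --pt "0 -0.02 0 0 0 0 0" --pt "0 -0.025 0 0 0 0 0" --pt "0 -0.03 0 0 0 0 0" --pt "0 -0.035 0 0 0 0 0" --pt "0 -0.04 0 0 0 0 0"

```text
t: 3.05
eef_pos: [0.5586, -0.1009, 0.0373]
tool_rot: [2.395, -2.033, -0.001]
ft_force: [-3.1, 1.1, 1.4]
grip_width: 0.003
```

Emit:
move_arm --pt "0 -0.005 0 0 0 0 0" --pt "0 -0.01 0 0 0 0 0" --pt "0 -0.014 0 0 0 0 0" --pt "0 -0.018 0 0 0 0 0" --pt "0 -0.021 0 0 0 0 0" --pt "0 -0.023 0 0 0 0 0"

```text
t: 3.65
eef_pos: [0.5815, -0.0971, 0.0372]
tool_rot: [2.395, -2.033, -0.001]
ft_force: [-1.9, 0.5, 1.6]
grip_width: -0.001
```

```bash
python3 - <<'E'
from h import *
snap('side','side2.png')
a=cv2.imread('pics/side2.png')[150:300,170:390]; cv2.imwrite('pics/s2z.png',cv2.resize(a,None,fx=3.6,fy=3.6,interpolation=cv2.INTER_CUBIC))
E
```

```text
(no output)
```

View pics/s2z.png

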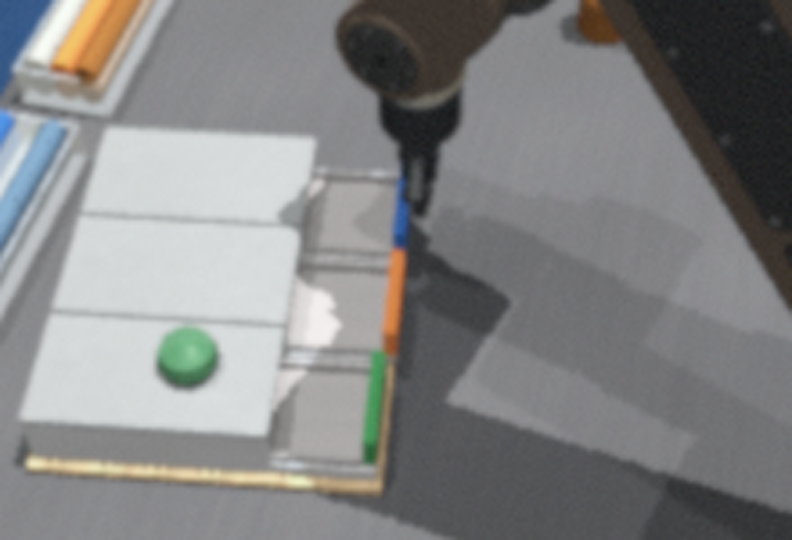

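Side view: the blue lip at (400,210) is nearly level with the amber one, so a few mm are left. I'll push slowly until the stop gives a force.

Emit:
move_arm --pt "0 -0.002 0 0 0 0 0" --pt "0 -0.004 0 0 0 0 0" --pt "0 -0.006 0 0 0 0 0" --pt "0 -0.007 0 0 0 0 0"

```text
t: 4.1
eef_pos: [0.5876, -0.096, 0.0371]
tool_rot: [2.394, -2.031, -0.004]
ft_force: [-11.7, -4.4, 7.1]
grip_width: 0.002
```

Emit:
move_arm --pt "0 -0.001 0 0 0 0 0" --pt "0 -0.001 0 0 0 0 0" --pt "0 -0.001 0 0 0 0 0"

```text
t: 4.4
eef_pos: [0.5876, -0.0961, 0.0372]
tool_rot: [2.393, -2.03, -0.007]
ft_force: [-8.1, -3.0, 4.7]
grip_width: 0.003
```

Emit:
move_arm --pt "0 0.01 0 0 0 0 0" --pt "0 0.025 0 0 0 0 0" --pt "0 0.025 -0.04 0 0 0 0" --pt "0 0.025 -0.08 0 0 0 0" --pt "-0.03 0.01 -0.08 0 0 0 0" --pt "-0.065 -0.01 -0.08 0 0 0 0" --pt "-0.1 -0.025 -0.08 0 0 0 0" --pt "-0.1145 -0.025 -0.08 0 0 0 0"

```text
t: 5.2
eef_pos: [0.5947, 0.0234, 0.1173]
tool_rot: [2.396, -2.029, -0.005]
ft_force: [-1.2, -0.4, 0.5]
grip_width: 0.0
```

```bash
python3 - <<'E'
from h import *
c=snap('wrist','wrist3.png');snap('side','side3.png')
a=cv2.imread('pics/side3.png')[150:300,170:390]; cv2.imwrite('pics/s3z.png',cv2.resize(a,None,fx=3.6,fy=3.6,interpolation=cv2.INTER_CUBIC))
s=ctrl.read_state();print(s['t'],s['eef_pos'],s['ft_force'])
E
```

```text
5.3 [0.59344688 0.02249273 0.1170879 ] [ 0.47383131 -0.20741509 -0.0827721 ]
```

View pics/wrist3.png

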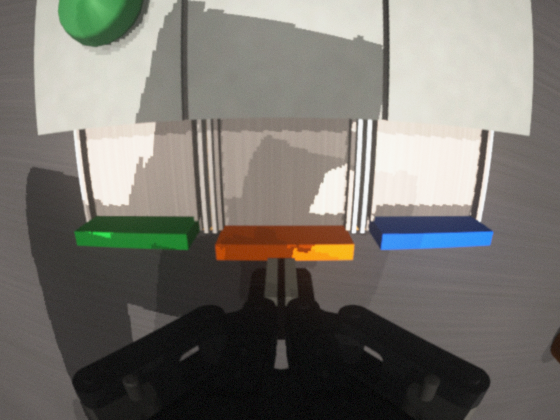

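View pics/s3z.png

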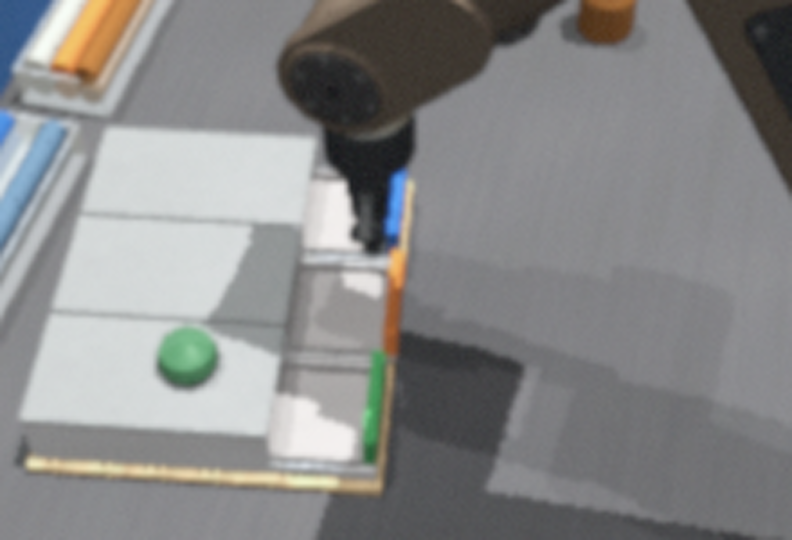

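Wrist view: the blue and green lips are level (outer edges at row 248), so blue is home. The amber lip is slightly out (row 260), centred at column 285. Now I'll check the gap.

```bash
python3 - <<'E'
from h import *
c=load('wrist3'); ex=np.array([.9868,.1621]);ey=np.array([-.1621,.9868])
f=lambda p:(round(float(ex@p[:2]),4),round(float(ey@p[:2]),4))
for n,u,v,z in [('outer',285,241,.059),('inner',285,227,.059),('inner2',250,227,.059),('blueouter',430,234,.059),('greenouter',140,232,.059),('roof',285,120,.074)]: print(n,f(wz(c,u,v,z)))
print('tcp',f(ctrl.read_state()['eef_pos']))
E
```

```text
outer (0.5834, -0.0765)
inner (0.5936, -0.0764)
inner2 (0.5935, -0.0531)
blueouter (0.5875, -0.1813)
greenouter (0.5885, 0.027)
roof (0.6643, -0.0758)
tcp (0.5893, -0.074)
```

Emit:
move_arm --pt "0.001 -0.014 0 0 0 0 0" --pt "0.001 -0.028 0 0 0 0 0" --pt "0.001 -0.028 0 0 0 0 0" --pt "0.001 -0.028 0.03 0 0 0 0" --pt "0.001 -0.028 0.055 0 0 0 0" --pt "0.001 -0.028 0.075 0 0 0 0" --pt "0.001 -0.028 0.084 0 0 0 0" --pt "0.001 -0.028 0.084 0 0 0 0"

```text
t: 6.1
eef_pos: [0.6198, 0.0255, 0.032]
tool_rot: [2.394, -2.027, -0.01]
ft_force: [-1.1, -0.2, 0.2]
grip_width: -0.0
```

```bash
python3 - <<'E'
from h import *
snap('wrist','wrist4.png');s=ctrl.read_state();print(s['t'],s['eef_pos'],s['ft_force'])
E
```

```text
6.15 [0.62047514 0.02558334 0.03306129] [-0.17287017  0.3254594   0.42639299]
```

View pics/wrist4.png

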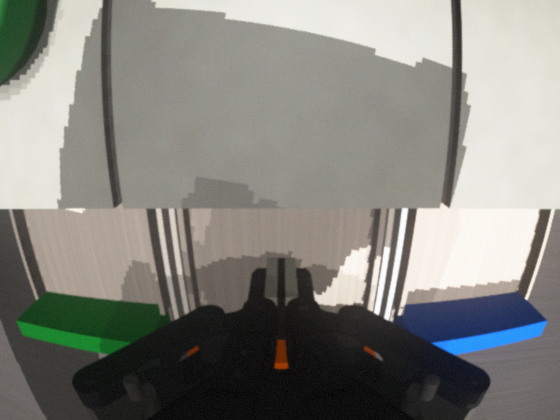

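Wrist view: the fingertips (281,275) are down between the roof edge (row 208) and the amber lip, which is seen through the fingers at row 350. There is no contact. I'll draw out gently.

Emit:
move_arm --pt "0 0.005 0 0 0 0 0" --pt "0 0.011 0 0 0 0 0" --pt "0 0.016 0 0 0 0 0" --pt "0 0.019 0 0 0 0 0" --pt "0 0.022 0 0 0 0 0" --pt "0 0.025 0 0 0 0 0" --pt "0 0.028 0 0 0 0 0" --pt "0 0.031 0 0 0 0 0"

```text
t: 6.95
eef_pos: [0.5901, 0.0205, 0.0333]
tool_rot: [2.395, -2.028, -0.006]
ft_force: [2.2, 0.8, 0.4]
grip_width: 0.002
```

Emit:
move_arm --pt "0 0.003 0 0 0 0 0" --pt "0 0.006 0 0 0 0 0" --pt "0 0.009 0 0 0 0 0" --pt "0 0.012 0 0 0 0 0" --pt "0 0.016 0 0 0 0 0" --pt "0 0.02 0 0 0 0 0" --pt "0 0.024 0 0 0 0 0" --pt "0 0.028 0 0 0 0 0"

```text
t: 7.75
eef_pos: [0.5621, 0.0158, 0.0334]
tool_rot: [2.395, -2.028, -0.006]
ft_force: [2.4, 0.1, -2.0]
grip_width: 0.003
```

Emit:
move_arm --pt "0 0.004 0 0 0 0 0" --pt "0 0.008 0 0 0 0 0" --pt "0 0.012 0 0 0 0 0" --pt "0 0.016 0 0 0 0 0" --pt "0 0.02 0 0 0 0 0" --pt "0 0.024 0 0 0 0 0" --pt "0 0.028 0 0 0 0 0" --pt "0 0.032 0 0 0 0 0"

```text
t: 8.55
eef_pos: [0.5303, 0.0105, 0.0336]
tool_rot: [2.395, -2.028, -0.006]
ft_force: [3.1, -0.1, -0.9]
grip_width: -0.002
```

Emit:
move_arm --pt "0 0.004 0 0 0 0 0" --pt "0 0.008 0 0 0 0 0" --pt "0 0.012 0 0 0 0 0" --pt "0 0.016 0 0 0 0 0" --pt "0 0.02 0 0 0 0 0" --pt "0 0.024 0 0 0 0 0" --pt "0 0.027 0 0 0 0 0" --pt "0 0.03 0 0 0 0 0"

```text
t: 9.35
eef_pos: [0.5004, 0.0055, 0.0338]
tool_rot: [2.395, -2.028, -0.006]
ft_force: [2.2, -0.0, -1.8]
grip_width: 0.0
```

About 15 mm should remain. I'll slow down.

Emit:
move_arm --pt "0 0.003 0 0 0 0 0" --pt "0 0.006 0 0 0 0 0" --pt "0 0.008 0 0 0 0 0" --pt "0 0.01 0 0 0 0 0" --pt "0 0.011 0 0 0 0 0" --pt "0 0.012 0 0 0 0 0"

```text
t: 9.95
eef_pos: [0.4885, 0.0035, 0.0338]
tool_rot: [2.395, -2.028, -0.006]
ft_force: [2.7, 0.7, -2.9]
grip_width: 0.0
```

Emit:
move_arm --pt "0 0.001 0 0 0 0 0" --pt "0 0.002 0 0 0 0 0" --pt "0 0.003 0 0 0 0 0" --pt "0 0.004 0 0 0 0 0"

```text
t: 10.35
eef_pos: [0.4845, 0.0028, 0.0338]
tool_rot: [2.395, -2.028, -0.006]
ft_force: [1.9, 0.1, -2.1]
grip_width: -0.0
```

Emit:
move_arm --pt "0 0.001 0 0 0 0 0" --pt "0 0.002 0 0 0 0 0" --pt "0 0.003 0 0 0 0 0" --pt "0 0.004 0 0 0 0 0"

```text
t: 10.75
eef_pos: [0.4838, 0.0025, 0.034]
tool_rot: [-2.395, 2.03, -0.003]
ft_force: [19.9, 12.1, -13.1]
grip_width: 0.002
```

The force jumped to about 20 N with no further motion, so the tray is at its stop. I'll release, lift and look.

Emit:
move_arm --pt "0 -0.005 0 0 0 0 0" --pt "0 -0.012 0 0 0 0 0" --pt "0 -0.02 0 0 0 0 0" --pt "0 -0.02 0 0 0 0 0" --pt "0 -0.02 -0.03 0 0 0 0" --pt "0 -0.02 -0.07 0 0 0 0" --pt "0 -0.02 -0.12 0 0 0 0" --pt "0 -0.02 -0.12 0 0 0 0"

```text
t: 11.55
eef_pos: [0.5049, 0.0055, 0.1593]
tool_rot: [-2.392, 2.027, -0.013]
ft_force: [1.4, -0.1, -0.6]
grip_width: -0.004
```

```bash
python3 - <<'E'
from h import *
c=snap('wrist','wrist5.png');snap('side','side5.png')
a=cv2.imread('pics/side5.png')[150:300,170:390]; cv2.imwrite('pics/s5z.png',cv2.resize(a,None,fx=3.6,fy=3.6,interpolation=cv2.INTER_CUBIC))
E
```

```text
(no output)
```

View pics/wrist5.png

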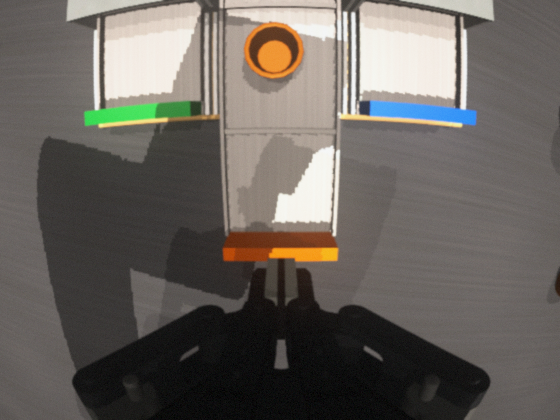

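View pics/s5z.png

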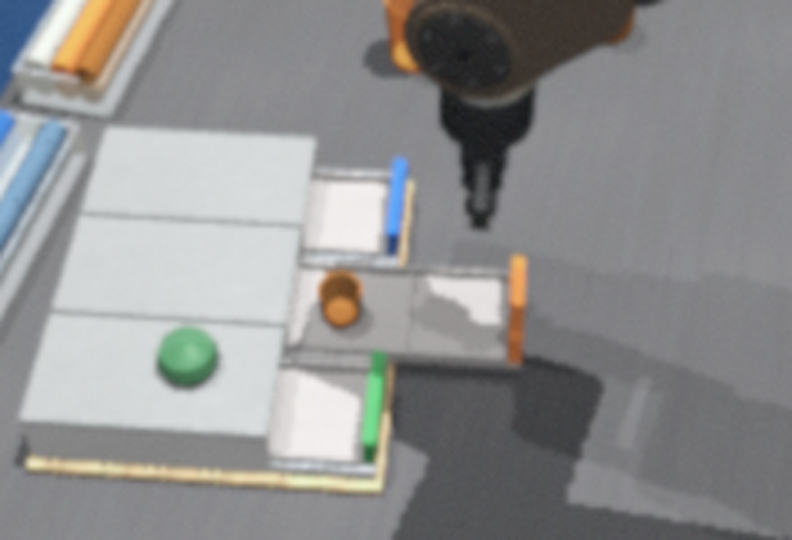

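Both views show the amber tray out with the glass upright behind the rib (wrist (273,52)), blue and green home, and the arm clear. I'll do a numeric check and compare the bystanders.

```bash
python3 - <<'E'
from h import *
c=load('wrist5'); ex=np.array([.9868,.1621])
for n,u,v in [('amber',281,261),('blue',420,124),('green',145,124),('bluetop-in',420,112)]: print(n,(ex@wz(c,u,v,.059)[:2]).round(4))
snap('scene','scene5.png')
a=cv2.imread('pics/scene0.png');b=cv2.imread('pics/scene5.png')
cv2.imwrite('pics/cmp.png',np.hstack([a[150:300,80:480],b[150:300,80:480]]))
E
```

```text
amber 0.4559
blue 0.5722
green 0.5716
bluetop-in 0.5818
```

View pics/cmp.png

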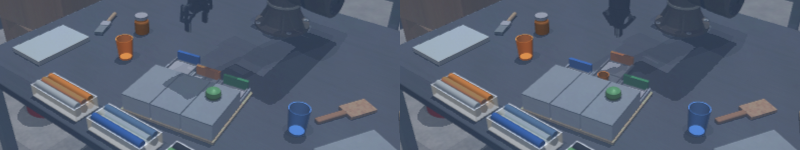

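```bash
python3 -c "
from bench import ctrl
print(ctrl.read_state()['ft_force']);print(ctrl.sign_off())"
```

```text
[ 0.36193821 -0.73713925 -0.89649328]
the job is handed in; nothing more can be done
None
```

The job is done and handed in at about 12 s of the 43 s allowed. With the gripper shut throughout, I pushed the blue tray home. Then I hooked the fingertips behind the amber lip and drew that tray out to its stop, and lifted clear.

- **Blue tray:** it stopped moving under about 10 N. In the last wrist picture its lip is level with the green one to within 1 mm.
- **Amber tray:** the force jumped from about 2 N to about 20 N along the rail and the tray stopped. The finger positions put it about 0.120 m out. The last picture gave about 0.116 m, a 4 mm disagreement. Camera calibration (2 mm) and lip edges read by eye may account for it, and I trusted the force jump.
- **Sideways force:** at the amber stop I also read about 12 N sideways and 13 N vertically, on top of the 20 N. I did not look into why.
- **Little glass:** it is upright on the tray, behind its rib.
- **Everything else:** the green tray is shut. By eye, the bystanders are where they started in the scene pictures. The robot is touching nothing.

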